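Restart the tripped belt grinder, extraction first

ROBOT

A 7-joint arm with a two-finger parallel gripper is mounted at the origin on the work surface. World frame = base frame: x ahead of the robot, y to its left, z up, the work surface at z = 0. Lengths are in mm, angles in degrees, forces in N, time in s.
With the tool pointing down it reaches from about 400 to 900 mm from the base axis. Payload 5.6 kg.
Tool frame: the origin (TCP) lies midway between the tips of the shut fingers; the grasp point (between the pads) lies 19 mm behind it; x points along the fingers, y is the direction in which the jaws open and shut, and the axes are right-handed (so a half turn about x gives the same grasp; the last joint's range is limited). The gripper opens to 92 mm and grips with 3 to 60 N. Pads are 20 mm wide; open, the fingers measure 128 mm over their backs; the gripper's body (75 mm by 189 mm) begins 69 mm behind the grasp point.
Start: joints at [70.76, 26.786, -0.665, 91.828, 0.344, 61.387, -3.226], TCP at [187.57, -622.356, 214.592] pointing down, gripper open.
Joint ranges: [-144.91, 144.91], [-17.63, 115.5], [-89.93, 88.59], [15.96, 139.68], [-74.01, 254.01], [8.47, 105.57], [-167.45, 167.45]. Speed limits (degrees/s): [147.25, 147.25, 180, 180, 180, 180, 180].

INTERFACE

Orientations are given as [roll, pitch, yaw] about the fixed x, y, z axes, in that order (R = Rz(yaw) Ry(pitch) Rx(roll)).
In Python, from plant import sense, capture, close_job gives the robot as it stands.
- The arm moves only by the shell command python3 -m jog 'ROWS' [FORCE]. ROWS is JSON, a list of rows, each an object with "dp": the shift along the tool's x, y, z scaled (see below), a list of three; "twist": the turn, a rotation vector about the tool's x, y, z scaled (see below), a list of three; "jaw": the opening, from 0 (shut) to 1 (fully open). A call has 1 to 12 rows; each row shifts and turns the commanded pose from where the row before left it, along the tool's axes as they then stand; what a row does not reach is not made up. The controller multiplies each number of a shift by 0.2 m and each number of a turn by 30 degrees. A row lasts 1/8 s, in which the tool goes at most 62.5 mm and 10.7 degrees, less where a joint would pass 70% of its speed; a pose out of reach is approached as far as the arm can. A call with a number of a shift or a turn outside -1 to 1 is refused whole. A call with a gripper value outside its range is refused whole. The fingers move at their own pace and stop on an object; FORCE is the grip in N (left out, the last holds). Time passes only in rows, so rows that do not move let the fingers close. It gives the time, the measured TCP pose, the force and the opening at its end, in the units of the state.
- sense(): the state, without advancing time (a new reading comes with each control period).
- capture(name): name is "side" or "top" or "wrist"; returns a dict with "frame" (384x512x3 uint8, blue, green, red), "fx", "fy", "cx", "cy" (pixels), "k1" (the pictures are not rectified: a ray, as slopes to the right and down, at radius r is drawn at 1 + k1 r^2 times it, then the intrinsics apply), "world_from_camera" (4x4, takes a point from camera to world coordinates); the wrist camera has in their place "hand_eye" (4x4, takes a point from camera to tool coordinates, whose origin is the TCP and whose axes are the tool frame's). Camera axes: x right, y up, looking along -z (the intrinsics and any distortion apply to the point x, -y, -z); pixel columns grow to the right and rows downward; lengths in mm; the calibration is good to about 2 mm. A picture is of the moment at which its call begins: read the wrist's pose just before it. There is no depth.
- close_job(): hands the job in, once; it reports no verdict.
The state is a dict: "time_s": time; "q": joint angles; "dq": joint speeds; "tau": joint torques, N m; "tool_pos": TCP position; "tool_rot": TCP orientation; "force": force on the tool from outside, world axes, zero at the start; "wrist_torque": the same for the moment, N m; "grip_width": opening from 0.0 (shut) to 1.0 (fully open).
Only numpy, scipy, OpenCV 4.12 (cv2) and the standard library are available. Lean on these libraries where they do the work, as an engineer would, in place of code of your own. Each camera call takes 0.05 s, during which the arm holds its last target.

TASK

The belt grinder has tripped out; get it ready to grind again. First switch on the dust extraction by pressing the green button of the radio handset right in where it lies on the bench, then press the blue reset on the grinder's control desk right in to clear the overload, then press the desk's green start button all the way home so that it stays in. Only press with the fingertips: leave the handset lying where it is, do not press its red button or the mushroom emergency stop, and do not disturb the things lying about.

Things in the scene. Friction and masses are not known exactly. Their poses are not given: they have to be found in the camera images.
- desk: Grey control desk of the belt grinder, screwed down: 290 mm wide (y), 160 deep (x). Origin: centre of its underside; x to its back, y left, z up. Its face slopes from 55 mm high at the front (-x) to 89 mm at the back: its normal leans 0.21 rad towards -x. One row from +y to -y: blue reset, green start, red stop (65 mm apart), mushroom emergency stop on yellow. Behind: lamps, a meter, under 14 mm.
- reset_top (a point): Centre of the top of the blue reset button (30 mm wide, stands 12 mm proud of the sloping face). z is the direction out of the face; pressing goes along -z. It moves with the button.
- reset (a joint): Blue reset button, m: 0 is out, 0.006 is fully in. Spring return; about 2 N starts it moving, 6 N holds it fully in.
- start_top (a point): Centre of the top of the green start button (30 mm wide; stands 12 mm proud of the sloping face when out, 4 mm when latched in). z is the direction out of the face; pressing goes along -z. It moves with the button.
- start (a joint): Green start button, m: 0 is out (at the start of the job), 0.008 is fully in. No spring: it takes about 5 N to push and stays where it is left. It is linked to the red stop button, which comes out as start goes in and the other way round.
- stop_top (a point): Centre of the top of the red stop button of the desk (30 mm wide). It stands 4 mm proud of the face at the start of the job and rises to 12 mm as start goes in; pressing it in pushes start out again.
- stop (a joint): Red stop button, m: 0 is in (at the start), 0.008 is out. Always equal to the value of start.
- estop_top (a point): Centre of the top of the red mushroom emergency stop (40 mm wide, top 37 mm above the sloping face).
- estop (a joint): Emergency stop, m: 0 is out (ready), 0.006 is pushed in. It needs 12 N and stays in. Must not be pressed.
- handset: Radio handset of the dust extractor, lying loose on the bench, grey with black rubber ends: 184 mm long (x, plus a 33 mm aerial stub at the +x end), 66 mm wide, about 0.35 kg. Origin: centre of its underside; z up. Its flat top is 32 mm above the bench, the black end bumpers 35 mm.
- fan_on_top (a point): Centre of the top of the handset's green on button (28 mm wide), 38 mm from the handset's origin towards its +x end, 41 mm above the bench. It moves with the button.
- fan_on (a joint): Green handset button, m: 0 is out, 0.005 is fully in (pressed straight down). Spring return; 1.5 N starts it moving, 5 N holds it fully in.
- fan_off_top (a point): Centre of the top of the handset's red off button (28 mm wide), 32 mm from the handset's origin towards -x (70 mm from the green one), 41 mm above the bench.
- fan_off (a joint): Red handset button, m: 0 is out, 0.005 is fully in. Must not be pressed.
- stub: Loose bystander: upright offcut of dark steel tube, 48 mm across, 65 mm high, beside the handset. Origin: centre of its underside.
- driver: Loose bystander: screwdriver with a red handle lying beside the handset, along its own x. Origin: underside.
- magnet: Loose bystander: red triangular welding magnet, legs 105 mm, 20 mm thick, lying behind the desk. Origin: underside.
- tin: Loose bystander: open tin can, 72 mm across, 100 mm high. Origin: centre of its underside.
- file: Loose bystander: flat file with a red handle, 305 mm long along its own x, 24 mm high. Origin: underside.
- clamp: Loose bystander: steel locking C-clamp lying flat, about 270 mm long along its own x, 20 mm high. Origin: underside.
- wrench: Loose bystander: steel wrench lying near the back of the bench, along its own x. Origin: underside.
- tray: Loose bystander: red small-parts tray, 110 x 190 mm, 45 mm high, near the back of the bench. Origin: centre of its underside.

How it is judged (in metres and radians):
On the way, in this order (a step that is already met when the one before it is completed fails the run):
1. the green on button of the handset is pressed in (value of joint fan_on above 0.0038 m), for 0.05 s.
2. then the blue reset on the desk is pressed in (value of joint reset above 0.0045 m), for 0.05 s.
3. then the green start on the desk is pressed home (value of joint start above 0.0065 m), for 0.1 s.
At the end, for the whole second after the job is handed in: Start is latched in (at least 6.5 of its 8 mm), reset and both handset buttons are out again (within 1.5 mm), the emergency stop is out (within 2.5 mm), and the handset lies flat and still within 25 mm of where it was (value of joint start above 0.0065 m and value of joint each of reset, fan_on, fan_off below 0.0015 m and value of joint estop below 0.0025 m and distance of handset from where it was at the start of the episode below 0.025 m and angle between handset's own z axis and vertical below 0.1 rad and linear speed of handset below 0.02 m/s); the robot touches nothing.
It fails at once if the red off button of the handset is pressed (over 2.5 mm) (value of joint fan_off above 0.0025 m).
It fails at once if the emergency stop is pressed (over 2.5 mm) (value of joint estop above 0.0025 m).
It fails at once if the handset is picked up, tipped or shoved (over 12 mm up, 0.2 rad or 25 mm) (height (world z) of handset above 0.012 m or angle between handset's own z axis and vertical above 0.2 rad or distance of handset from where it was at the start of the episode above 0.025 m).
It fails at once if a thing lying on the bench is moved (over 30 mm) (distance of any of stub, driver, magnet, tin, file, clamp, wrench, tray from where it was at the start of the episode above 0.03 m).
It also fails if it takes over 56 s, if anything falls off the work surface, if the arm or the gripper's body presses on something with over 40 N, if the wrist force passes 120 N, or if a joint passes its speed limit or range.

## Working session

There is one attempt and no reset: what is moved stays moved. The work goes in short steps, Python scripts to look and compute and a shell command to move; the robot and the scene stay as the last step left them, time stands still between calls to the robot, and variables do not carry over. Pictures are saved under pics/ and viewed, and the job is handed in when it is done.

```bash
ls; mkdir -p pics; python3 - <<'E'
from plant import sense,capture
import cv2,numpy as np
s=sense();print({k:np.round(v,3).tolist() for k,v in s.items()})
for n in("side","top","wrist"):
    c=capture(n);cv2.imwrite(f"pics/{n}0.png",c["frame"])
    print(n,c["fx"],c["fy"],c["cx"],c["cy"],c["k1"],np.round(c.get("world_from_camera",c.get("hand_eye")),3).tolist())
E
```

```text
pics
{'time_s': 0.0, 'q': [70.76, 26.837, -0.664, 91.88, 0.345, 61.388, -3.226], 'dq': [0.078, -0.004, 0.034, -0.09, 0.087, -0.061, 0.025], 'tau': [0.0, -52.058, -0.013, -24.375, -0.057, 0.017, 0.0], 'tool_pos': [187.359, -621.793, 213.637], 'tool_rot': [-85.332, 89.897, 111.441], 'force': [0.273, 0.399, -0.596], 'wrist_torque': [0.039, 0.017, 0.005], 'grip_width': 1.002}
side 406.08563525635446 406.08563525635446 258.11681345888337 197.74667473142063 0.049123095046382306 [[-0.715, 0.365, -0.596, -325.602], [-0.699, -0.368, 0.614, 808.087], [0.005, 0.855, 0.518, 847.367], [0.0, 0.0, 0.0, 1.0]]
top 458.63888524068295 458.63888524068295 251.66359942977505 186.37307830313836 -0.08090336676122156 [[-0.008, 0.977, -0.211, 224.018], [-1.0, -0.008, 0.001, -53.261], [-0.001, 0.211, 0.977, 1490.158], [0.0, 0.0, 0.0, 1.0]]
wrist 269.8810540240357 269.8810540240357 252.66426281804448 193.15575524399844 -0.02288979908466642 [[-0.0, 0.247, -0.969, -171.163], [1.0, 0.0, -0.0, -1.149], [0.0, -0.969, -0.247, -67.304], [0.0, 0.0, 0.0, 1.0]]
```

View pics/top0.png

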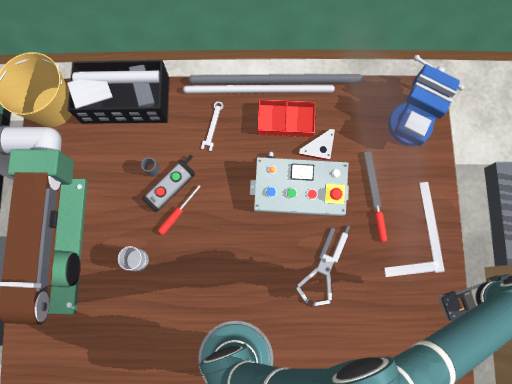

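View pics/side0.png

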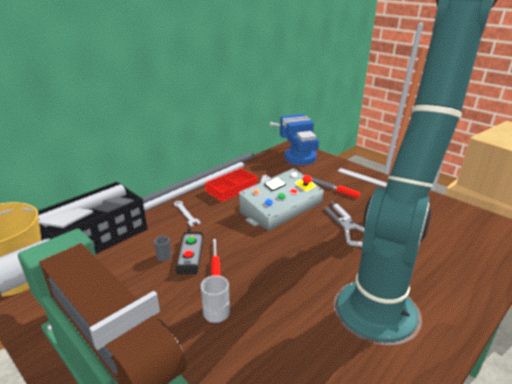

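View pics/wrist0.png

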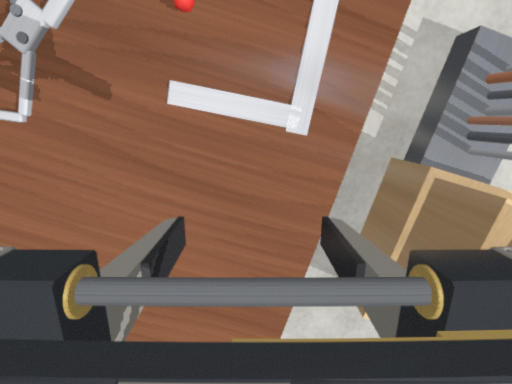

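The top view shows the handset's green button near (176,177), its red one near (160,192), desk reset (270,192), start (291,193), stop (312,194) and mushroom (336,194). The side view shows the same buttons: green (191,240), red (188,254), blue (268,202), green (282,196). Next I triangulate them.

```bash
cat > h.py <<'E'
import numpy as np,cv2
from plant import sense,capture
from scipy.spatial.transform import Rotation as R
def T():
    s=sense();M=np.eye(4);M[:3,:3]=R.from_euler('xyz',s["tool_rot"],degrees=True).as_matrix();M[:3,3]=s["tool_pos"];return M
def cam(n):
    M=T();c=capture(n);c["W"]=np.array(c["world_from_camera"]) if n!="wrist" else M@np.array(c["hand_eye"]);return c
def ray(c,u,v):
    K=np.array([[c["fx"],0,c["cx"]],[0,c["fy"],c["cy"]],[0,0,1]])
    p=cv2.undistortPoints(np.array([[[u,v]]],float),K,np.array([c["k1"],0,0,0.]))[0,0]
    d=c["W"][:3,:3]@np.array([p[0],-p[1],-1]);return c["W"][:3,3],d/np.linalg.norm(d)
def plane(c,u,v,z):
    o,d=ray(c,u,v);return o+d*(z-o[2])/d[2]
def tri(rs):
    A=sum(np.eye(3)-np.outer(d,d) for o,d in rs);b=sum((np.eye(3)-np.outer(d,d))@o for o,d in rs)
    p=np.linalg.solve(A,b);return p,[round(float(np.linalg.norm((np.eye(3)-np.outer(d,d))@(p-o))),1) for o,d in rs]
RNG={'g':[(45,120,70),(75,255,255)],'b':[(100,120,80),(125,255,255)],'y':[(22,120,120),(33,255,255)],'r':[(0,150,90),(8,255,255)]}
def blob(c,col,u,v,w=14):
    h=cv2.cvtColor(c["frame"],cv2.COLOR_BGR2HSV);m=cv2.inRange(h,*[np.array(x) for x in RNG[col]])
    n,l,s,ce=cv2.connectedComponentsWithStats(m)
    k=[i for i in range(1,n) if s[i,4]>8 and np.hypot(*(ce[i]-[u,v]))<w]
    k=max(k,key=lambda i:s[i,4]) if k else None
    return None if k is None else (ce[k],s[k].tolist())
E
python3 - <<'E'
from h import *
t,s=cam("top"),cam("side")
P=dict(on=('g',(176,177),(191,240)),off=('r',(160,192),(188,254)),reset=('b',(270,192),(268,202)),start=('g',(291,193),(282,196)),stop=('r',(312,194),(294,191)),est=('r',(336,194),(307,183)))
for k,(c,a,b) in P.items():
    A=blob(t,c,*a,9);B=blob(s,c,*b,7);print(k,A,B)
    if A and B: print('   ',tri([ray(t,*A[0]),ray(s,*B[0])]))
for n,c in(("t",t),("s",s)):
    f=c["frame"][120:280,120:370] if n=="t" else c["frame"][160:330,130:380]
    cv2.imwrite(f"pics/z{n}.png",cv2.resize(f,None,fx=3,fy=3,interpolation=cv2.INTER_CUBIC))
E
```

```text
on (array([175.57894737, 175.98245614]), [172, 172, 9, 9, 57]) (array([190.40540541, 240.05405405]), [187, 238, 8, 5, 37])
    (array([576.03098668, 194.87028263,  36.26932291]), [0.9, 0.9])
off (array([160.03125, 191.0625 ]), [156, 187, 9, 9, 64]) (array([188.15217391, 253.47826087]), [184, 251, 9, 6, 46])
    (array([525.28633989, 243.46745012,  37.41377331]), [0.1, 0.1])
reset (array([270.69354839, 191.37096774]), [267, 187, 9, 9, 62]) (array([268.5       , 201.63157895]), [265, 199, 8, 6, 38])
    (array([ 514.16248334, -113.13283951,   76.09364811]), [1.1, 1.1])
start (array([291.28571429, 192.5       ]), [288, 189, 8, 8, 56]) (array([281.4 , 195.76]), [279, 194, 6, 5, 25])
    (array([ 509.96893351, -178.17869764,   74.98849041]), [0.9, 0.9])
stop (array([311.70588235, 193.58823529]), [308, 190, 8, 8, 51]) (array([293.23076923, 190.84615385]), [291, 190, 5, 3, 13])
    (array([ 506.95711146, -243.0199041 ,   70.44898483]), [1.0, 1.0])
est (array([335.57142857, 193.26785714]), [330, 188, 12, 12, 112]) (array([306.98412698, 178.11111111]), [303, 174, 9, 10, 63])
    (array([ 500.49305035, -313.63659427,  100.9052414 ]), [0.1, 0.1])
```

```bash
sleep 1; ls pics
```

```text
side0.png
top0.png
wrist0.png
zs.png
zt.png
```

```bash
python3 -c "
from h import *
print(T().round(3))"
```

```text
[[-0.00000e+00  2.89000e-01 -9.57000e-01  1.87485e+02]
 [ 1.00000e-03 -9.57000e-01 -2.89000e-01 -6.22085e+02]
 [-1.00000e+00 -1.00000e-03  0.00000e+00  2.14126e+02]
 [ 0.00000e+00  0.00000e+00  0.00000e+00  1.00000e+00]]
```

View pics/zt.png

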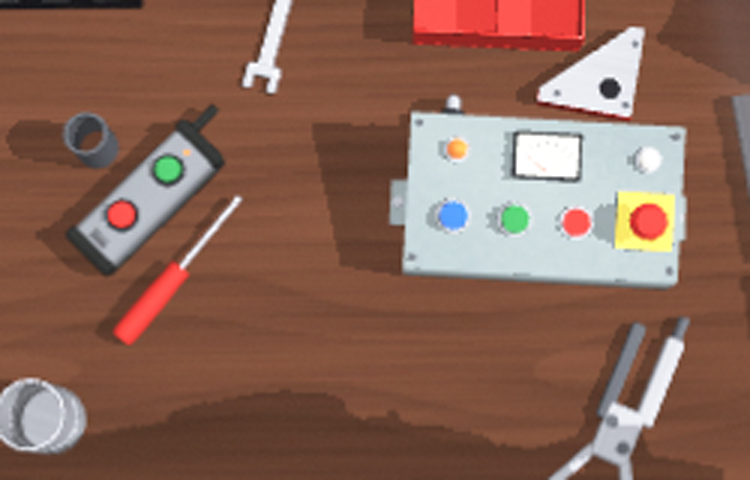

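```bash
python3 -m jog '[{"dp":[0,0,0],"twist":[0.333,0,0],"jaw":0},{"dp":[0,0,0],"twist":[0.333,0,0],"jaw":0},{"dp":[0,-0.24,-0.107],"twist":[0,0,0],"jaw":0},{"dp":[0,-0.24,-0.107],"twist":[0,0,0],"jaw":0},{"dp":[0,-0.24,-0.107],"twist":[0,0,0],"jaw":0},{"dp":[0,-0.24,-0.107],"twist":[0,0,0],"jaw":0},{"dp":[0,-0.24,-0.107],"twist":[0,0,0],"jaw":0},{"dp":[0,-0.24,-0.107],"twist":[0,0,0],"jaw":0},{"dp":[0,-0.24,-0.107],"twist":[0,0,0],"jaw":0},{"dp":[0,-0.24,-0.107],"twist":[0,0,0],"jaw":0},{"dp":[0,-0.24,-0.107],"twist":[0,0,0],"jaw":0},{"dp":[0,-0.24,-0.107],"twist":[0,0,0],"jaw":0}]' 20; python3 -c "
from h import *
print(T().round(3)); c=cam('wrist');cv2.imwrite('pics/w1.png',c['frame']);print(sense()['time_s'])"
```

```text
time_s: 1.75
tool_pos: [428.7, -153.6, 214.8]
tool_rot: [147.7, 90.0, -35.5]
force: [0.5, -0.4, 1.0]
grip_width: 0.005
[[ 1.00000e-03 -5.60000e-02 -9.98000e-01  4.28695e+02]
 [-0.00000e+00 -9.98000e-01  5.60000e-02 -1.53585e+02]
 [-1.00000e+00  0.00000e+00 -1.00000e-03  2.14835e+02]
 [ 0.00000e+00  0.00000e+00  0.00000e+00  1.00000e+00]]
1.8
```

View pics/w1.png

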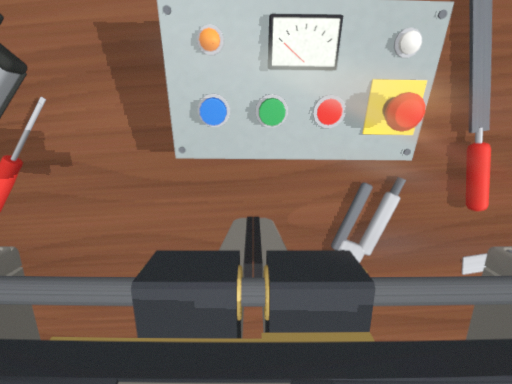

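The wrist view shows blue reset (213,111), green start (272,111), red stop (329,111) and the mushroom (405,111). The shut fingertips are near (253,220).

```bash
python3 - <<'E'
from h import *
w,t,s=cam("wrist"),cam("top"),cam("side")
P=dict(reset=('b',(213,111),(270,192),(268,202)),start=('g',(272,111),(291,193),(282,196)),stop=('r',(329,111),(312,194),(294,191)),est=('r',(405,111),(336,194),(307,180)))
for k,(c,x,a,b) in P.items():
    X=blob(w,c,*x);A=blob(t,c,*a,9);B=blob(s,c,*b,7);print(k,X,A is not None,B is not None)
    if X and A: print('  wt ',tri([ray(w,*X[0]),ray(t,*A[0])]))
    if X and A and B: print('  wts',tri([ray(w,*X[0]),ray(t,*A[0]),ray(s,*B[0])]))
# desk plate corner screws in wrist 
E
python3 -m jog '[{"dp":[0,-0.251,-0.0155],"twist":[0,0,0],"jaw":0},{"dp":[0,-0.251,-0.0155],"twist":[0,0,0],"jaw":0},{"dp":[0,-0.251,-0.0155],"twist":[0,0,0],"jaw":0},{"dp":[0,-0.251,-0.0155],"twist":[0,0,0],"jaw":0},{"dp":[0,-0.251,-0.0155],"twist":[0,0,0],"jaw":0},{"dp":[0,-0.251,-0.0155],"twist":[0,0,0],"jaw":0},{"dp":[0,-0.251,-0.0155],"twist":[0,0,0],"jaw":0},{"dp":[0,0,0],"twist":[0,0,0],"jaw":0}]'; python3 -c "
from h import *
print(T().round(3)); c=cam('wrist');cv2.imwrite('pics/w2.png',c['frame']);print(sense()['time_s'])"
```

```text
reset (array([220.28723404, 113.42021277]), [208, 100, 26, 28, 564]) True True
  wt  (array([ 514.58115902, -111.94066017,   74.51218295]), [2.4, 2.4])
  wts (array([ 514.40121451, -111.97777183,   76.6309204 ]), [2.5, 2.4, 0.2])
start (array([278.96367113, 114.47227533]), [267, 102, 25, 26, 523]) False True
stop (array([335.39895013, 116.58792651]), [325, 106, 23, 22, 381]) False True
est (array([414.52637131, 114.46729958]), [395, 98, 38, 36, 948]) True True
  wt  (array([ 500.92218046, -314.0392448 ,  102.23699968]), [0.9, 0.9])
  wts (array([ 501.00291379, -314.64294496,  100.60634817]), [1.1, 0.9, 0.2])
time_s: 2.95
tool_pos: [469.6, 196.8, 214.5]
tool_rot: [-78.9, 89.9, 98.1]
force: [0.2, -0.4, 0.1]
grip_width: 0.006
[[-0.00000e+00 -5.20000e-02 -9.99000e-01  4.69561e+02]
 [ 1.00000e-03 -9.99000e-01  5.20000e-02  1.96759e+02]
 [-1.00000e+00 -1.00000e-03  0.00000e+00  2.14456e+02]
 [ 0.00000e+00  0.00000e+00  0.00000e+00  1.00000e+00]]
3.0
```

View pics/w2.png

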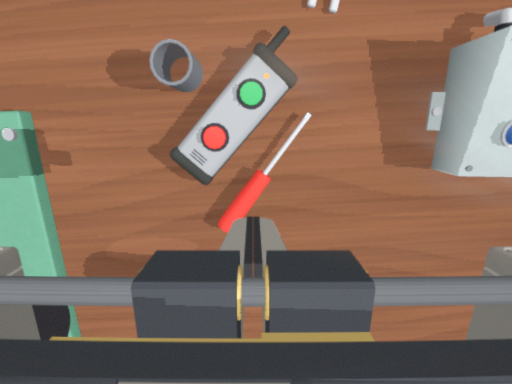

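The wrist view shows the handset's green button at (251,93) and red at (215,137), the stub at (177,65) and the driver below the handset.

```bash
python3 - <<'E'
from h import *
w,t,s=cam("wrist"),cam("top"),cam("side")
P=dict(on=('g',(251,93),(176,177),(191,240)),off=('r',(215,137),(160,192),(188,254)))
for k,(c,x,a,b) in P.items():
    X=blob(w,c,*x);A=blob(t,c,*a,9);B=blob(s,c,*b,7);print(k,X,A is not None,B is not None)
    if X and A: print('  wt ',tri([ray(w,*X[0]),ray(t,*A[0])]))
    if X and B: print('  ws ',tri([ray(w,*X[0]),ray(s,*B[0])]))
    if X and A and B: print('  wts',tri([ray(w,*X[0]),ray(t,*A[0]),ray(s,*B[0])]))
    print(plane(w,*X[0],40))
print(T()[:3,3],sense()["time_s"],sense()["force"])
E
```

```text
on (array([247.8852459 ,  93.20843091]), [237, 82, 23, 24, 427]) True True
  wt  (array([574.31457087, 194.09520027,  38.13709869]), [0.7, 0.7])
  ws  (array([574.3718326 , 195.23848197,  37.42245044]), [0.9, 0.9])
  wts (array([574.92466339, 194.63419522,  36.68356427]), [1.0, 0.8, 1.1])
[573.57088909 194.53047484  40.        ]
off (array([211.39066339, 137.15970516]), [201, 126, 22, 23, 407]) False True
  ws  (array([524.2011319 , 244.04267298,  38.19175267]), [0.5, 0.5])
[523.98539811 243.39739441  40.        ]
[469.78623544 192.05386398 214.24908984] 3.15 [ 0.09634994  0.14393364 -0.38666591]
```

```bash
python3 -m jog '[{"dp":[0,-0.014,-0.173],"twist":[0,0,0],"jaw":0},{"dp":[0,-0.014,-0.173],"twist":[0,0,0],"jaw":0},{"dp":[0,-0.014,-0.173],"twist":[0,0,0],"jaw":0},{"dp":[0.28,0,0],"twist":[0,0,0],"jaw":0},{"dp":[0.28,0,0],"twist":[0,0,0],"jaw":0},{"dp":[0.1,0,0],"twist":[0,0,0],"jaw":0},{"dp":[0,0,0],"twist":[0,0,0],"jaw":0},{"dp":[0,0,0],"twist":[0,0,0],"jaw":0},{"dp":[0,0,0],"twist":[0,0,0],"jaw":0}]'; python3 -c "
from h import *
print(T().round(3)); c=cam('wrist');cv2.imwrite('pics/w3.png',c['frame']);c=cam('side');cv2.imwrite('pics/s3.png',cv2.resize(c['frame'][160:330,100:300],None,fx=3,fy=3))
X=blob(cam('wrist'),'g',255,190,60);print(X)"
```

```text
time_s: 4.28
tool_pos: [574.9, 197.6, 84.8]
tool_rot: [-161.4, 89.8, 15.4]
force: [-0.0, 0.3, 0.0]
grip_width: 0.006
[[ 4.00000e-03 -5.60000e-02 -9.98000e-01  5.74929e+02]
 [ 1.00000e-03 -9.98000e-01  5.60000e-02  1.97556e+02]
 [-1.00000e+00 -1.00000e-03 -4.00000e-03  8.47680e+01]
 [ 0.00000e+00  0.00000e+00  0.00000e+00  1.00000e+00]]
(array([256.99030471, 205.27423823]), [241, 192, 33, 27, 722])
```

View pics/w3.png

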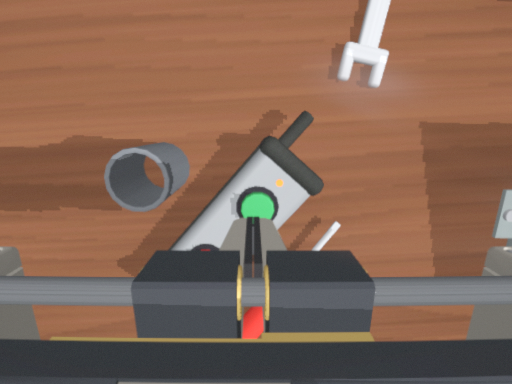

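View pics/s3.png

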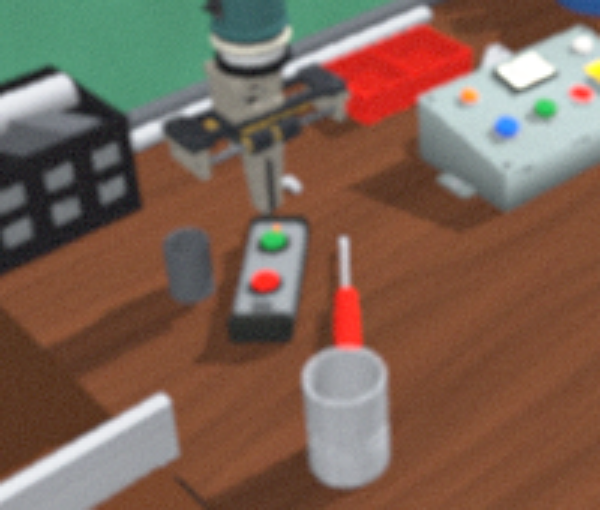

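The fingertips (253,218) sit just over the green button (257,205), about 3 mm off in y, which agrees with the triangulated point. I'll correct that and descend.

```bash
python3 -m jog '[{"dp":[0.09,0.008,0],"twist":[0,0,0],"jaw":0},{"dp":[0.08,0.008,0],"twist":[0,0,0],"jaw":0},{"dp":[0,0,0],"twist":[0,0,0],"jaw":0},{"dp":[0,0,0],"twist":[0,0,0],"jaw":0}]'; python3 -m jog '[{"dp":[0.02,0,0],"twist":[0,0,0],"jaw":0},{"dp":[0.01,0,0],"twist":[0,0,0],"jaw":0},{"dp":[0.01,0,0],"twist":[0,0,0],"jaw":0},{"dp":[0,0,0],"twist":[0,0,0],"jaw":0}]'; python3 -c "
from h import *
for i in range(2): c=cam('wrist')
print(sense()['force'],T()[:3,3]);cv2.imwrite('pics/w4.png',c['frame'])"
```

```text
time_s: 4.92
tool_pos: [573.2, 194.1, 48.2]
tool_rot: [-0.6, 90.0, 176.2]
force: [0.6, -0.6, -0.6]
grip_width: 0.01
time_s: 5.42
tool_pos: [573.5, 194.0, 40.7]
tool_rot: [164.9, 90.0, -18.3]
force: [-1.7, -0.3, 1.7]
grip_width: 0.006
[-0.32646891 -0.03691265  1.86494674] [573.45764367 193.9875759   40.78794917]
```

View pics/w4.png

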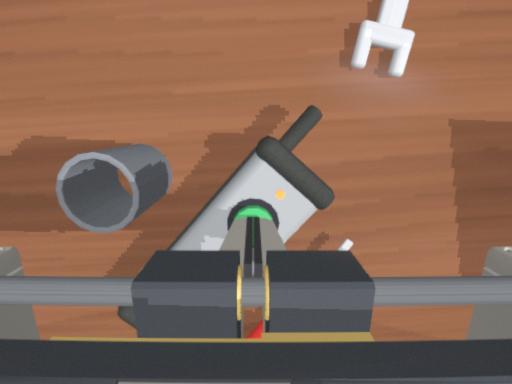

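The fingers are centred on the button, with contact at z≈40.8 and 1.8 N. Now I press.

```bash
python3 -m jog '[{"dp":[0.01,0,0],"twist":[0,0,0],"jaw":0},{"dp":[0.01,0,0],"twist":[0,0,0],"jaw":0},{"dp":[0.01,0,0],"twist":[0,0,0],"jaw":0},{"dp":[0,0,0],"twist":[0,0,0],"jaw":0}]'
```

```text
time_s: 6.02
tool_pos: [573.5, 194.0, 36.3]
tool_rot: [127.3, 90.0, -56.0]
force: [-4.4, -2.6, 15.6]
grip_width: 0.006
```

Pressed to its stop: z 36.3 (4.5 mm or more of travel) at 15.6 N, against 5 N to hold it in. I'll lift and go to a view pose before the desk.

```bash
python3 -m jog '[{"dp":[-0.05,0,0],"twist":[0,0,0],"jaw":0},{"dp":[-0.25,0,0],"twist":[0,0,0],"jaw":0},{"dp":[-0.3,0,0],"twist":[0,0,0],"jaw":0},{"dp":[-0.3,0,0],"twist":[0,0,0],"jaw":0},{"dp":[0,0.224,0.083],"twist":[0,0,0],"jaw":0},{"dp":[0,0.224,0.083],"twist":[0,0,0],"jaw":0},{"dp":[0,0.224,0.083],"twist":[0,0,0],"jaw":0},{"dp":[0,0.224,0.083],"twist":[0,0,0],"jaw":0},{"dp":[0,0.224,0.083],"twist":[0,0,0],"jaw":0},{"dp":[0,0.224,0.083],"twist":[0,0,0],"jaw":0},{"dp":[0,0.224,0.083],"twist":[0,0,0],"jaw":0},{"dp":[0,0,0],"twist":[0,0,0],"jaw":0}]'; python3 -m jog '[{"dp":[0,0,0],"twist":[0,0,0],"jaw":0},{"dp":[0,0,0],"twist":[0,0,0],"jaw":0},{"dp":[0,0,0],"twist":[0,0,0],"jaw":0}]'; python3 - <<'E'
from h import *
w,t,s=cam("wrist"),cam("top"),cam("side")
print(T().round(3))
cv2.imwrite('pics/w5.png',w['frame']);cv2.imwrite('pics/t5.png',t['frame'])
A=blob(t,'g',176,177,9);B=blob(s,'g',191,240,7);print('on',A,B)
E
```

```text
time_s: 7.52
tool_pos: [438.2, -116.0, 214.3]
tool_rot: [58.1, 89.9, -125.5]
force: [-0.1, 0.1, -0.6]
grip_width: 0.001
time_s: 7.9
tool_pos: [440.2, -111.6, 214.5]
tool_rot: [-77.2, 90.0, 99.7]
force: [0.1, 0.3, -0.6]
grip_width: 0.004
[[-0.00000e+00 -5.50000e-02 -9.98000e-01  4.39958e+02]
 [ 0.00000e+00 -9.98000e-01  5.50000e-02 -1.12140e+02]
 [-1.00000e+00 -0.00000e+00  0.00000e+00  2.14496e+02]
 [ 0.00000e+00  0.00000e+00  0.00000e+00  1.00000e+00]]
on (array([175.57894737, 175.98245614]), [172, 172, 9, 9, 57]) (array([190.39473684, 240.13157895]), [187, 238, 8, 6, 38])
```

View pics/w5.png

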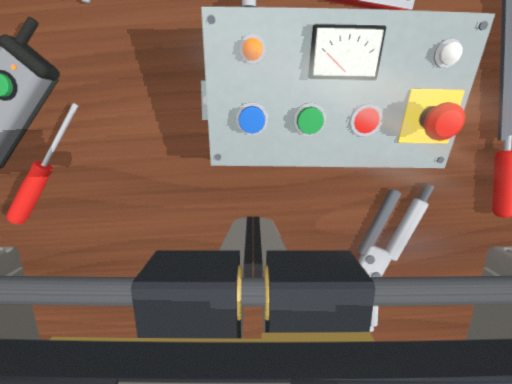

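View pics/t5.png

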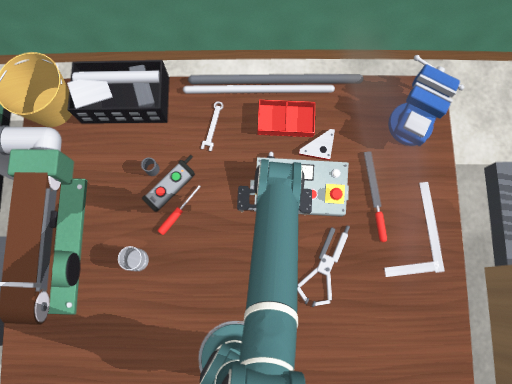

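The handset's button pixels are unchanged. In the wrist view reset is at (252,119), start at (310,119) and stop at (367,120).

```bash
python3 - <<'E'
from h import *
w,t,s=cam("wrist"),cam("top"),cam("side")
Q={}
P=dict(reset=('b',(252,119),(270.7,191.4),(268.5,201.6)),start=('g',(310,119),(291.3,192.5),(281.4,195.8)),stop=('r',(367,120),(311.7,193.6),(293.2,190.8)),est=('r',(443,120),(335.6,193.3),(307,178.1)))
for k,(c,x,a,b) in P.items():
    X=blob(w,c,*x)[0]
    print(k,X.round(1),'wt',tri([ray(w,*X),ray(t,*a)]),'ws',tri([ray(w,*X),ray(s,*b)]));Q[k],e=tri([ray(w,*X),ray(t,*a),ray(s,*b)]);print('  all',Q[k].round(1),e)
print(Q['reset']-Q['start'],Q['start']-Q['stop'])
E
```

```text
reset [251.  119.2] wt (array([ 512.73599018, -113.81384999,   77.9732049 ]), [0.1, 0.1]) ws (array([ 513.74415682, -112.97063765,   76.65811175]), [1.3, 1.3])
  all [ 513.6 -113.3   76.5] [1.0, 0.7, 1.7]
start [309.4 119.7] wt (array([ 508.7360167 , -178.40891442,   77.21832008]), [0.1, 0.1]) ws (array([ 509.4231809 , -177.8531185 ,   75.50467888]), [1.1, 1.1])
  all [ 509.4 -178.2   75.2] [0.9, 0.5, 1.3]
stop [363.2 125. ] wt (array([ 502.23172867, -240.62487138,   77.10228115]), [3.2, 3.2]) ws (array([ 501.16077952, -236.91392897,   76.43351456]), [2.0, 2.0])
  all [ 503.4 -240.5   73.8] [3.7, 3.2, 2.5]
est [444.3 120.7] wt (array([ 500.59726087, -314.05643199,   99.6000967 ]), [0.1, 0.1]) ws (array([ 500.57235808, -313.36394482,  100.93444452]), [0.2, 0.2])
  all [ 500.5 -313.6  100.7] [0.3, 0.3, 0.2]
[ 4.12670228 64.9552189   1.26274355] [ 6.03597442 62.29814997  1.42971952]
```

```bash
python3 -m jog '[{"dp":[0,0,0],"twist":[0,0.2,0],"jaw":0},{"dp":[0,0,0],"twist":[0,0.2,0],"jaw":0},{"dp":[0,0,0],"twist":[0,0,0],"jaw":0},{"dp":[0,0,0],"twist":[0,0,0],"jaw":0}]'; python3 - <<'E'
from h import *
M=T();print(M.round(3));n=-M[:3,0]
for P in ((513.3,-113.3,77.5),(509.,-178.2,76.5)):
    print((M[:3,:3].T@(np.array(P)+30*n-M[:3,3])).round(1))
E
```

```text
time_s: 8.7
tool_pos: [440.6, -112.8, 215.1]
tool_rot: [179.9, 78.0, -3.3]
force: [0.7, 0.2, -0.2]
grip_width: 0.003
[[ 2.07000e-01 -5.60000e-02 -9.77000e-01  4.40555e+02]
 [-1.20000e-02 -9.98000e-01  5.50000e-02 -1.12821e+02]
 [-9.78000e-01  0.00000e+00 -2.08000e-01  2.15105e+02]
 [ 0.00000e+00  0.00000e+00  0.00000e+00  1.00000e+00]]
[119.7  -3.6 -42.5]
[120.5  61.4 -41.6]
```

```bash
python3 -m jog '[{"dp":[0,-0.006,-0.071],"twist":[0,0,0],"jaw":0},{"dp":[0,-0.006,-0.071],"twist":[0,0,0],"jaw":0},{"dp":[0,-0.006,-0.071],"twist":[0,0,0],"jaw":0},{"dp":[0.2,0,0],"twist":[0,0,0],"jaw":0},{"dp":[0.2,0,0],"twist":[0,0,0],"jaw":0},{"dp":[0.2,0,0],"twist":[0,0,0],"jaw":0},{"dp":[0,0,0],"twist":[0,0,0],"jaw":0},{"dp":[0,0,0],"twist":[0,0,0],"jaw":0}]'; python3 - <<'E'
from h import *
for i in range(2):c=cam('wrist')
M=T();print(M[:3,3].round(1));print(M[:3,:3].T@(np.array((513.3,-113.3,77.5))-M[:3,3]))
cv2.imwrite('pics/w6.png',c['frame']);print(blob(c,'b',255,190,60))
E
```

```text
time_s: 9.7
tool_pos: [507.5, -112.6, 107.0]
tool_rot: [180.0, 77.9, -3.2]
force: [-0.3, -0.4, 0.7]
grip_width: 0.006
[ 507.7 -113.   107.8]
[30.81964395 -0.04489051  0.86058595]
(array([254.14409222, 208.8054755 ]), [236, 196, 37, 37, 694])
```

View pics/w6.png

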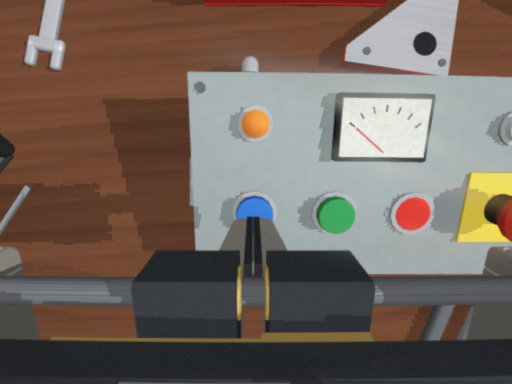

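The fingers are lined up with the blue reset (254,212). I'll descend along the face normal.

```bash
python3 -m jog '[{"dp":[0.07,0,0],"twist":[0,0,0],"jaw":0},{"dp":[0.05,0,0],"twist":[0,0,0],"jaw":0},{"dp":[0,0,0],"twist":[0,0,0],"jaw":0},{"dp":[0,0,0],"twist":[0,0,0],"jaw":0}]';python3 -m jog '[{"dp":[0.015,0,0],"twist":[0,0,0],"jaw":0},{"dp":[0.015,0,0],"twist":[0,0,0],"jaw":0},{"dp":[0,0,0],"twist":[0,0,0],"jaw":0},{"dp":[0,0,0],"twist":[0,0,0],"jaw":0}]'
```

```text
time_s: 10.3
tool_pos: [511.5, -113.0, 82.5]
tool_rot: [-180.0, 78.0, -3.2]
force: [0.4, 0.9, 0.6]
grip_width: 0.001
time_s: 10.8
tool_pos: [513.0, -113.2, 76.9]
tool_rot: [179.9, 78.0, -3.3]
force: [-1.5, 0.9, 2.8]
grip_width: 0.004
```

Contact at about z 77, with 3 N along the normal. Pressing further.

```bash
python3 -m jog '[{"dp":[0.015,0,0],"twist":[0,0,0],"jaw":0},{"dp":[0.015,0,0],"twist":[0,0,0],"jaw":0},{"dp":[0,0,0],"twist":[0,0,0],"jaw":0}]'; python3 -m jog '[{"dp":[0.005,0,0],"twist":[0,0,0],"jaw":0},{"dp":[0,0,0],"twist":[0,0,0],"jaw":0}]'
```

```text
time_s: 11.18
tool_pos: [514.0, -113.3, 72.6]
tool_rot: [179.6, 78.0, -3.6]
force: [-11.1, 1.6, 26.8]
grip_width: 0.008
time_s: 11.42
tool_pos: [514.0, -113.3, 72.4]
tool_rot: [179.5, 78.0, -3.7]
force: [-15.6, 1.7, 35.7]
grip_width: 0.003
```

Bottomed: about 4.6 mm past the 3 N point, at 38 N against 6 N to hold. I'll back off along the normal and shift to start.

```bash
python3 -m jog '[{"dp":[-0.05,0,0],"twist":[0,0,0],"jaw":0},{"dp":[-0.15,0,0],"twist":[0,0,0],"jaw":0},{"dp":[0,0.163,0],"twist":[0,0,0],"jaw":0},{"dp":[0,0.163,0],"twist":[0,0,0],"jaw":0},{"dp":[0,0,0],"twist":[0,0,0],"jaw":0},{"dp":[0,0,0],"twist":[0,0,0],"jaw":0},{"dp":[0,0,0],"twist":[0,0,0],"jaw":0}]'; python3 - <<'E'
from h import *
for i in range(2):c=cam('wrist')
M=T();print(M[:3,3].round(1));print(M[:3,:3].T@(np.array((509,-178.2,76.5))-M[:3,3]))
cv2.imwrite('pics/w7.png',c['frame']);print(blob(c,'g',255,190,60))
E
```

```text
time_s: 12.3
tool_pos: [502.2, -176.5, 108.7]
tool_rot: [-179.9, 78.0, -3.0]
force: [-0.1, -0.7, -0.6]
grip_width: 0.009
[ 502.4 -176.8  108.9]
[33.08095557  1.05070066  0.16917001]
(array([255.64109986, 207.37771346]), [238, 195, 36, 25, 691])
```

View pics/w7.png

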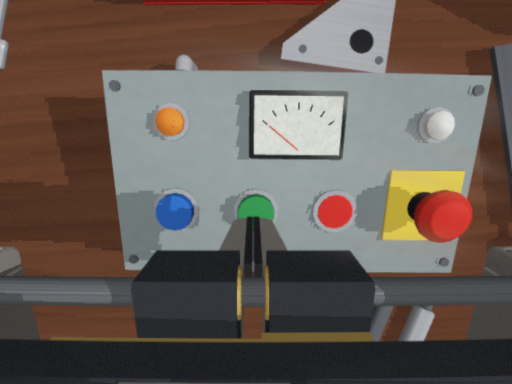

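The fingers are lined up with the green start (256,208); the gripper body is clear of the mushroom. Next I descend.

```bash
python3 -m jog '[{"dp":[0.07,0.005,0],"twist":[0,0,0],"jaw":0},{"dp":[0.07,0,0],"twist":[0,0,0],"jaw":0},{"dp":[0.015,0,0],"twist":[0,0,0],"jaw":0},{"dp":[0.015,0,0],"twist":[0,0,0],"jaw":0},{"dp":[0,0,0],"twist":[0,0,0],"jaw":0},{"dp":[0,0,0],"twist":[0,0,0],"jaw":0}]';python3 -m jog '[{"dp":[0.015,0,0],"twist":[0,0,0],"jaw":0},{"dp":[0.01,0,0],"twist":[0,0,0],"jaw":0},{"dp":[0,0,0],"twist":[0,0,0],"jaw":0}]'
```

```text
time_s: 13.15
tool_pos: [509.4, -179.3, 75.8]
tool_rot: [180.0, 78.0, -3.2]
force: [-0.3, 0.8, -0.1]
grip_width: 0.004
time_s: 13.52
tool_pos: [510.7, -179.5, 71.1]
tool_rot: [179.9, 78.0, -3.3]
force: [-0.5, -0.2, 3.7]
grip_width: 0.007
```

```bash
python3 -m jog '[{"dp":[0.015,0,0],"twist":[0,0,0],"jaw":0},{"dp":[0.01,0,0],"twist":[0,0,0],"jaw":0},{"dp":[0,0,0],"twist":[0,0,0],"jaw":0}]'; python3 -m jog '[{"dp":[0.01,0,0],"twist":[0,0,0],"jaw":0},{"dp":[0,0,0],"twist":[0,0,0],"jaw":0}]'
```

```text
time_s: 13.9
tool_pos: [511.0, -179.6, 70.5]
tool_rot: [179.2, 78.0, -4.0]
force: [-24.1, 5.9, 55.9]
grip_width: 0.004
time_s: 14.15
tool_pos: [511.1, -179.6, 70.2]
tool_rot: [178.9, 78.0, -4.3]
force: [-34.4, 9.2, 78.3]
grip_width: 0.008
```

```bash
python3 -m jog '[{"dp":[-0.05,0,0],"twist":[0,0,0],"jaw":0},{"dp":[-0.2,0,0],"twist":[0,0,0],"jaw":0},{"dp":[-0.3,0,0],"twist":[0,0,0],"jaw":0},{"dp":[-0.1,-0.1,0.2],"twist":[0,0,0],"jaw":0},{"dp":[0,-0.1,0.2],"twist":[0,0,0],"jaw":0},{"dp":[0,0,0],"twist":[0,0,0],"jaw":0},{"dp":[0,0,0],"twist":[0,0,0],"jaw":0},{"dp":[0,0,0],"twist":[0,0,0],"jaw":0},{"dp":[0,0,0],"twist":[0,0,0],"jaw":0}]'; python3 - <<'E'
from h import *
w,t,s=cam("wrist"),cam("top"),cam("side")
for n,c in zip('wts',(w,t,s)): cv2.imwrite(f'pics/{n}8.png',c['frame'])
cv2.imwrite('pics/s8z.png',cv2.resize(s['frame'][150:270,160:340],None,fx=4,fy=4,interpolation=cv2.INTER_CUBIC))
old=cv2.imread('pics/side0.png');cv2.imwrite('pics/s0z.png',cv2.resize(old[150:270,160:340],None,fx=4,fy=4,interpolation=cv2.INTER_CUBIC))
print(T()[:3,3])
for k,c,b in (('on','g',(191,240)),('off','r',(188,254)),('reset','b',(268,202)),('start','g',(282,196)),('stop','r',(294,191)),('est','r',(307,178))):
    print(k,blob(s,c,*b,7))
E
```

```text
time_s: 15.28
tool_pos: [409.5, -133.7, 174.4]
tool_rot: [-179.8, 78.0, -3.1]
force: [0.1, 0.5, -0.1]
grip_width: 0.006
[ 409.09164883 -133.58842536  174.3556232 ]
on (array([190.39473684, 240.13157895]), [187, 238, 8, 6, 38])
off (array([188.15555556, 253.55555556]), [184, 251, 9, 7, 45])
reset (array([268.51282051, 201.71794872]), [265, 199, 8, 7, 39])
start (array([281.1875, 196.5   ]), [279, 195, 5, 4, 16])
stop (array([293.60714286, 189.82142857]), [291, 187, 6, 6, 28])
est (array([306.921875, 178.28125 ]), [303, 174, 9, 10, 64])
```

View pics/s8z.png

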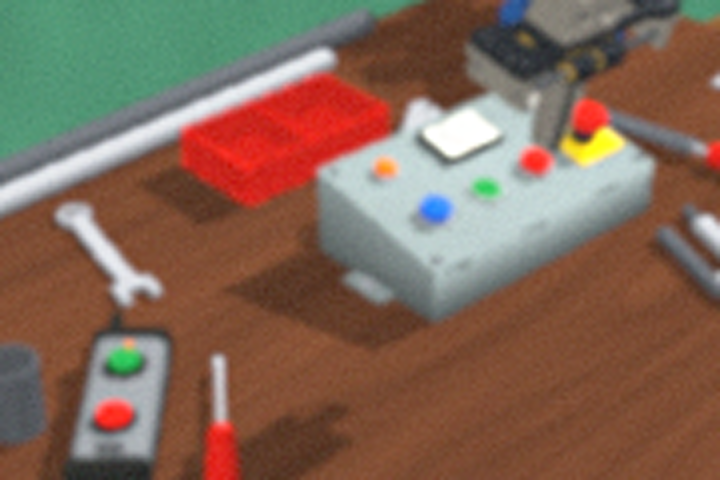

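View pics/s0z.png

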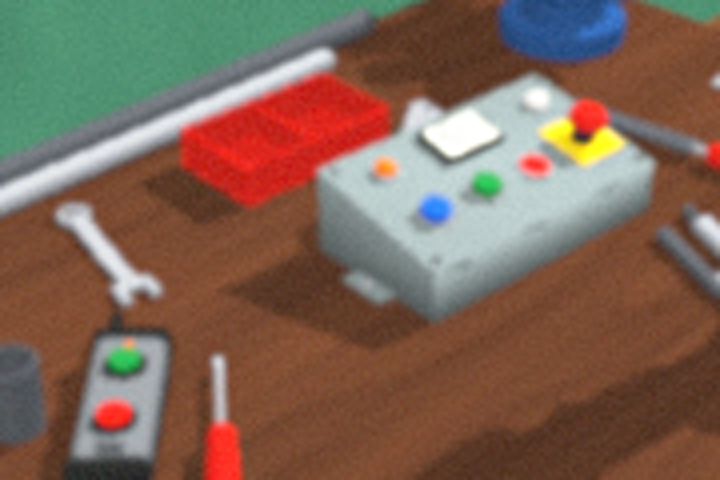

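View pics/w8.png

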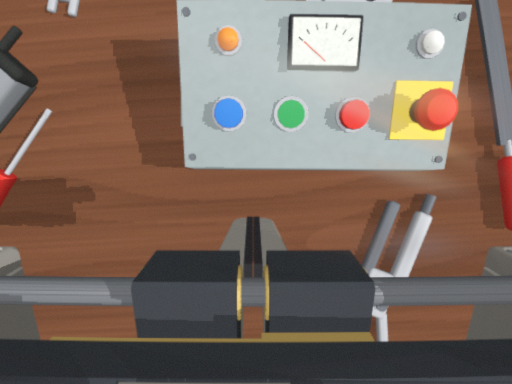

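Start now sits low and stop stands out in both views. The bottom heights also agree: reset stopped at z 72.4 (6 mm proud), and start should stop about 2 mm lower when 4 mm proud; it stopped at 70.2. The robot is clear, so I'm handing in.

```bash
python3 -c "
from plant import *
s=sense();print(s['time_s'],s['force'],s['dq']);print(close_job())"
```

```text
15.425 [ 0.51477696 -0.75265511  0.19151349] [ 0.13843355 -0.27257914 -0.07231397  0.23039896 -0.00187894 -0.03101644
 -0.08874038]
the job is handed in; nothing more can be done
None
```

I pressed the handset's green button, then the blue reset, then the green start, and handed the job in at 15.4 s. I used only the shut fingertips and pressed the two desk buttons square to the sloping face. The hand-in reports no verdict, so what follows is from my own checks.

- **Handset green:** it stopped at z 36.3 with 15.6 N, against the 5 N that holds it in. It was out again afterwards, and the handset's two buttons show at the same pixels as at the start.
- **Reset:** it stopped at z 72.4 with about 39 N. In the side view it is back out, looking as it did before.
- **Start:** it stopped at z 70.2, which is 2.2 mm below reset; fully home predicts about 2 mm. The last pictures show it low and the red stop raised.
- **Everything else:** the mushroom is unmoved in the side view. The wrench, driver and tray beside the handset and desk look undisturbed there too; I did not measure the loose things one by one. The fingers were clear at hand-in, with force near zero.

**Less certain:**
- The start press reached about 86 N at the wrist, more than it needed but under the 120 N limit.
- The reset and start presses gave more sideways force than the face tilt explains. I put that down to friction under the fingertips but did not check it.
- Triangulated heights came out up to about 4 mm below the text's figure for the handset button, because the colour patch includes the button's side. I used the point of contact for depth instead.
- The triangulation of the red stop disagreed by up to 3.7 mm; I did not use it.

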